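Feed a bar to the hidden length stop of a cut-off saw

ROBOT

A 6-joint arm with a two-finger parallel gripper is mounted at the origin on the work surface. World frame = base frame: x ahead of the robot, y to its left, z up, the work surface at z = 0. Lengths are in m, angles in rad, forces in N, time in s.
With the tool pointing down it reaches from about 0.35 to 0.975 m from the base axis. Payload 4.9 kg.
Tool frame: the origin (TCP) lies at the very end of the fingers, on their centre line; the grasp point (between the pads) lies 19 mm behind it (ctrl.pinch_z is the distance from the TCP to the grasp point, in m); z points along the fingers, y is the direction in which the jaws open and shut (so a half turn about z gives the same grasp; the last joint's range is limited). The gripper opens to 85 mm and grips with 20 to 120 N. Pads are 22 mm wide; open, the fingers measure 114 mm over their backs; the gripper's body (76 mm by 85 mm) begins 54 mm behind the grasp point. The pads swing forward as they close: fully open they stand 13 mm farther back than shut.
Start: joints at [-1.367, 0.053, 1.613, -0, 1.476, -0.119], TCP at [0.198, -0.593, 0.193] pointing down, gripper open.
Joint ranges: [-3.01, 3.01], [-1.01, 2.22], [0.06, 2.58], [-1.02, 4.17], [0.09, 2.62], [-3.14, 3.14]. Speed limits (rad/s): [2.57, 2.57, 3.14, 3.14, 3.14, 3.14].

INTERFACE

Orientations are given as a rotation vector (axis times angle).
In Python, from station import ctrl gives the robot as it stands.
- The arm moves only by the tool carry_out, never from a script. Its argument "series" is a list of rows, each a list of 7 numbers: the shift along the world's x, y, z each as a share of 0.025 m, from -1 to 1, then the turn, a rotation vector about the world's x, y, z each as a share of 0.1 rad, from -1 to 1, then the opening, from 0 (shut) to 1 (fully open). A call has 1 to 12 rows; each row shifts and turns the commanded pose from where the row before left it; what a row does not reach is not made up. A row lasts 1/10 s, in which the tool goes at most 50 mm and 8.59 degrees, less where a joint would pass 70% of its speed; a pose out of reach is approached as far as the arm can. A call with a number of a shift or a turn outside -1 to 1 is refused whole. A call with a gripper value outside its range is refused whole. The fingers move at their own pace and stop on an object; "grip_force" is the grip in N (left out, the last holds). Time passes only in rows, so rows that do not move let the fingers close. It gives the time, the measured TCP pose, the force and the opening at its end, in the units of the state.
- ctrl.get_obs(): the state, without advancing time (a new reading comes with each control period).
- ctrl.get_image(name): name is "side" or "top"; returns a dict with "frame" (400x640x3 uint8, blue, green, red), "fx", "fy", "cx", "cy" (pixels), "R" (3x3) and "t" (3): a world point X has camera coordinates R X + t. Camera axes: x right, y down, z forward; pixel columns grow to the right and rows downward; lengths in m; the calibration is good to about 2 mm. A picture is of the moment at which its call begins. There is no depth.
- ctrl.finish_job(): hands the job in, once; it reports no verdict.
Trained networks look in a picture, given as the dict that the camera call returned (one of the last four; its "shot" number tells which), for a name from the list of things; names that differ only in an ending like _2 or _b are one class to them, and where a whole thing is asked for, a point or a joint stands for the part that bears it (a point fixed in the world has none). Each returns a list of dicts, best first, with "p" (0 to 1); they miss things now and then, are a little off and sometimes report something else, mostly with a low value. They report only what shows in the picture. A call takes as long as a camera call.
- ctrl.trace(picture, name): "mask" (400x640 bool, what is visible of it) and "rect" ([left, top, width, height] as shares, 0 to 1, of the picture: columns of its width, rows of its height, round what is visible of it).
- ctrl.mark_of(picture, name): "position" ([column, row] as shares, 0 to 1, of the picture: columns of its width, rows of its height: a listed point, or the origin of a listed thing).
The state is a dict: "t": time; "q": joint angles; "dq": joint speeds; "effort": joint torques, N m; "tool_pos": TCP position; "tool_rot": TCP orientation; "contact_force": force on the tool from outside, world axes, zero at the start; "wrist_torque": the same for the moment, N m; "opening": finger opening in m.
Only numpy, scipy, OpenCV 4.12 (cv2) and the standard library are available. Lean on these libraries where they do the work, as an engineer would, in place of code of your own. Each camera call takes 0.05 s, during which the arm holds its last target.

TASK

Lay the aluminium bar flat in the saw's feed track between the carriage and the guard, without the tell-tale rising yet, then push the feed carriage so that it drives the bar into the guard onto the hidden sprung length stop. Leave the carriage, bearing on the bar, where the red tell-tale pin stands about half-way up its 14 mm rise; never push the stop all the way in, not even for a moment, and leave everything else on the bench where it is.

Things in the scene. Friction and masses are not known exactly. Their poses are not given: they have to be found in the camera images.
- saw: Green cut-off saw bolted to the bench, feed track with red-and-steel carriage beside it. Origin: on the bench under the track's middle line; y runs along the track away from the green guard, z up. Guard: y = -100 to -290 mm, 140 wide, 140 high, blade cover on top to 215 mm. Hidden in it, at bar level, is the sprung length stop, facing +y.
- track (a point): On the middle line of the track's bed, 30 mm straight above the saw's origin, axes as the saw's. The aluminium bed is flat, 90 mm wide, from y = +260 mm to the guard and on inside it. Two dark lips 8 mm high, 8 mm wide, 36 mm apart inside, run along it from y = +210 mm into the guard: the bar lies between them on the bed.
- mouth (a point): Middle of the guard's open mouth at bed level (100 mm from track along -y), 44 mm wide, 45 mm high; axes as the saw's. The stop's face is set 60 to 110 mm inside it, differently each time, and cannot be seen. The stop starts to move at 2.5 N, takes 0.25 N more per mm, and is fully in (jammed) after 14 mm.
- carriage_face (a point): Centre of the flat face of the carriage's steel nose, which pushes the bar's end; looks along -y of the saw, 45 mm above the bench; axes as the saw's. It starts 140 to 170 mm from the saw's origin (+y). The carriage slides only along the track, 260 mm of travel towards the guard; about 7.5 N of dry friction holds it where it is left, also against the stop's spring.
- carriage_plate (a point): Middle of the back (+y) face of the carriage's upright push plate, at its top edge, 126 mm above the bench; axes as the saw's. Steel with a black top edge, 60 mm wide across the track, 12 mm thick (14 at the edge), back face flat and free from 66 to 116 mm above the bench, 56 mm behind carriage_face. Push it towards the guard.
- telltale (a joint): Red tell-tale pin, 14 mm diameter, in a steel bush on the guard's top at x = +45, y = -135 mm from the saw's origin. Value: how far it has risen, in m; 0 = stop untouched (5 mm of pin shows above the bush, whose top is 148 mm above the bench), 0.014 = stop fully in. It rises 1 mm for each mm the stop is pushed in.
- bar: Aluminium box section 30 x 30 x 180 mm with black ends, about 0.2 kg, lying on the bench on the robot's side of the track. Origin: centre of its underside; y along its length, either end may go first, z up.
- screwdriver: screwdriver with a red handle lying flat on the bench; origin at its middle underside; a bystander
- offcut: pale wooden offcut 50 x 70 x 22 mm lying on the bench; origin centre of its underside; a bystander
- green_bottle: green bottle, 60 mm diameter, 170 mm tall, standing; origin centre of its underside; a bystander
- white_bottle: white bottle with green cap, 64 mm diameter, 190 mm tall, standing; origin centre of its underside; a bystander
- tape: yellow tape roll, 100 mm diameter, 25 mm high, lying flat; origin centre of its underside; a bystander
- screw_cup: blue cup, 72 mm diameter, 70 mm tall, standing; origin centre of its underside; a bystander
- wrench: steel wrench lying flat on the bench; origin at its middle underside; a bystander

How it is judged:
On the way, in this order (a step that is already met when the one before it is completed fails the run):
1. the bar lies flat in the track between carriage and guard, the stop not yet pressed (x of bar in the frame of saw between -0.005 and 0.005 m and z of bar in the frame of saw between 0.026 and 0.033 m and angle between the y axis of bar and the y axis of saw, either way round below 0.06 rad and y of bar in the frame of carriage_face below -0.087 m and y of bar in the frame of saw above -0.11 m and value of joint telltale below 0.002 m and contact force between bar and the fingers below 0.1 N), for 0.2 s.
2. the carriage bears on the bar and the bar presses the stop: the tell-tale has risen at least 3.5 mm (value of joint telltale above 0.0035 m and y of bar in the frame of carriage_face above -0.0925 m), for 0.2 s.
At the end, for the whole second after the job is handed in: The bar lies flat in the track (within 5 mm of its middle line, within 0.06 rad), the carriage nose is against its end (within 2.5 mm), the tell-tale stands 3.5 to 11.5 mm up, everything at rest (all of step 2 and x of bar in the frame of saw between -0.005 and 0.005 m and z of bar in the frame of saw between 0.026 and 0.033 m and angle between the y axis of bar and the y axis of saw, either way round below 0.06 rad and value of joint telltale below 0.0115 m and y of bar in the frame of carriage_face below -0.087 m and linear speed of bar below 0.01 m/s); the robot touches nothing.
It fails at once if the length stop is driven all the way in (tell-tale above 13 mm) (value of joint telltale above 0.013 m).
It fails at once if a bystander (screwdriver, offcut, bottle, tape, cup or wrench) is moved more than 30 mm (distance of any of screwdriver, offcut, green_bottle, white_bottle, tape, screw_cup, wrench from where it was at the start of the episode above 0.03 m).
It also fails if it takes over 70 s, if anything falls off the work surface, if the arm or the gripper's body presses on something with over 40 N, if the wrist force passes 120 N, or if a joint passes its speed limit or range.

## Working session

There is one attempt and no reset: what is moved stays moved. The work goes in short steps, Python scripts to look and compute and a tool call to move; the robot and the scene stay as the last step left them, time stands still between calls to the robot, and variables do not carry over. Pictures are saved under pics/ and viewed, and the job is handed in when it is done.

Besides the shell and the picture viewer there is one more tool, called in YAML: its name, and indented under it one key for each argument. carry_out: Moves the arm, as the interface text tells. Shift numbers are shares of 0.025 m and turn numbers shares of 0.1 rad, none past 1 either way. Its arguments: {"type":"object","properties":{"series":{"type":"array"},"grip_force":{"type":"number"}},"required":["series"]}

```bash
ls; mkdir -p pics
cat > h.py <<'E'
import numpy as np, cv2
from station import ctrl
def snap(name,fn):
    im=ctrl.get_image(name); cv2.imwrite('pics/'+fn,im['frame']); return im
def px(im,pos): return np.array([pos[0]*im['frame'].shape[1],pos[1]*im['frame'].shape[0]])
def ray(im,p):
    R=np.array(im['R']);t=np.array(im['t']);d=R.T@np.array([(p[0]-im['cx'])/im['fx'],(p[1]-im['cy'])/im['fy'],1]);return -R.T@t,d
def onz(im,p,z):
    c,d=ray(im,p);return c+d*(z-c[2])/d[2]
def proj(im,X):
    c=np.array(im['R'])@np.array(X)+np.array(im['t']);return np.array([im['fx']*c[0]/c[2]+im['cx'],im['fy']*c[1]/c[2]+im['cy']])
E
python3 - <<'E'
from h import *
np.set_printoptions(precision=4,suppress=True)
print(ctrl.get_obs())
Z=dict(saw=0,track=.03,mouth=.03,carriage_face=.045,carriage_plate=.126,telltale=.15,bar=0,screwdriver=0,offcut=0,green_bottle=0,white_bottle=0,tape=0,screw_cup=0,wrench=0)
for c in ('top','side'):
    im=snap(c,c+'0.png'); print(c,im['fx'],'cam',-np.array(im['R']).T@np.array(im['t']))
    for n in Z:
        r=ctrl.mark_of(im,n)
        for k in r[:2]:
            p=px(im,k['position']);print(n,round(k['p'],2),p,onz(im,p,Z[n]))
E
```

```text
pics
{'t': 0.0, 'q': array([-1.367 ,  0.0534,  1.6143,  0.    ,  1.476 , -0.119 ]), 'dq': array([ 0.0002,  0.0001,  0.001 , -0.0004,  0.0012,  0.0002]), 'effort': array([ -0.0007, -39.3683, -37.0181,  -0.0002,   0.0072,   0.    ]), 'tool_pos': array([ 0.1981, -0.592 ,  0.1914]), 'tool_rot': array([-3.0987, -0.5045,  0.0001]), 'contact_force': array([ 0.5279,  0.9093, -0.7277]), 'wrist_torque': array([0.0274, 0.0079, 0.0302]), 'opening': 0.08547584931030795}
top 387.32009257337796 cam [0.3026 0.0245 1.2635]
saw 0.71 [341.312 186.   ] [ 0.6102 -0.0362  0.    ]
track 0.69 [341.824 183.2  ] [ 0.6123 -0.0367  0.03  ]
track 0.36 [343.808 184.32 ] [ 0.6084 -0.0431  0.03  ]
mouth 0.66 [372.224 179.48 ] [ 0.623 -0.137  0.03 ]
carriage_face 0.68 [291.776 183.6  ] [0.6104 0.1264 0.045 ]
carriage_face 0.51 [344.704 183.32 ] [ 0.608  -0.0453  0.045 ]
carriage_plate 0.59 [271.68 177.48] [0.6103 0.1807 0.126 ]Traceback (most recent call last):
  File "<stdin>", line 8, in <module>
ValueError: it knows: bar, carriage_face, carriage_plate, green_bottle, mouth, offcut, saw, screw_cup, screwdriver, tape, track, white_bottle, wrench
```

Run:
```python
from h import *
np.set_printoptions(precision=4,suppress=True)
Z=dict(saw=0,track=.03,mouth=.03,carriage_face=.045,carriage_plate=.126,bar=0,screwdriver=0,offcut=0,green_bottle=0,white_bottle=0,tape=0,screw_cup=0,wrench=0)
for c in ('top','side'):
    im=snap(c,c+'0.png'); print(c,im['fx'],'cam',-np.array(im['R']).T@np.array(im['t']))
    for n in Z:
        r=ctrl.mark_of(im,n)
        for k in r[:2]:
            p=px(im,k['position']);print(n,round(k['p'],2),p,onz(im,p,Z[n]))
    t=ctrl.trace(im,'bar')
    if t:
        m=t[0]['mask'].astype(np.uint8);print('barmask',t[0]['p'],m.sum())
        cs,_=cv2.findContours(m,0,2);b=cv2.boxPoints(cv2.minAreaRect(max(cs,key=cv2.contourArea)))
        for q in b: print(q,onz(im,q,.03 if c=='top' else .0))
```

```text
top 387.32009257337796 cam [0.3026 0.0245 1.2635]
saw 0.4 [286.912 183.32 ] [0.6231 0.1465 0.    ]
mouth 0.94 [371.008 178.92 ] [ 0.625  -0.1331  0.03  ]
mouth 0.6 [290.368 181.32 ] [0.622  0.1323 0.03  ]
carriage_face 0.83 [287.616 183.32 ] [0.6116 0.1399 0.045 ]
carriage_plate 0.64 [270.72 176.08] [0.6148 0.1837 0.126 ]
bar 0.8 [354.304 233.   ] [ 0.4515 -0.074   0.    ]
bar 0.75 [329.216 149.   ] [0.7417 0.0016 0.    ]
screwdriver 0.83 [331.392 148.08 ] [ 0.7449 -0.006   0.    ]
offcut 0.86 [418.496 216.   ] [ 0.5035 -0.2874  0.    ]
offcut 0.19 [270.592 178.2  ] [0.642  0.2017 0.    ]
green_bottle 0.57 [200.32 195.4 ] [0.5871 0.4363 0.    ]
white_bottle 0.93 [173.312 232.92 ] [0.4629 0.5183 0.    ]
white_bottle 0.27 [489.088 180.92 ] [ 0.618  -0.5328  0.    ]
tape 0.67 [479.104 226.2  ] [ 0.466  -0.4829  0.    ]
tape 0.28 [416.704 214.52 ] [ 0.5086 -0.2819  0.    ]
screw_cup 0.59 [486.016 180.4  ] [ 0.62   -0.5227  0.    ]
wrench 0.84 [220.416 259.4  ] [0.3744 0.3604 0.    ]
barmask 0.77 575
[323.9776 234.0381] [0.4464 0.025  0.03  ]
[378.2049 220.0439] [ 0.4881 -0.1499  0.03  ]

[... 449 characters left out ...]
1303 0.045 ]
carriage_face 0.38 [363.776 168.68 ] [ 0.4974 -0.2498  0.045 ]
carriage_plate 0.56 [300.288 230.2  ] [0.6048 0.19   0.126 ]
screwdriver 0.67 [297.984 230.28 ] [0.6521 0.0824 0.    ]
screwdriver 0.5 [284.096 208.48 ] [ 0.7328 -0.0045  0.    ]
offcut 0.61 [361.792 171.8  ] [ 0.5093 -0.284   0.    ]
green_bottle 0.73 [278.784 325.48 ] [0.5906 0.4392 0.    ]
white_bottle 0.58 [315.392 363.2  ] [0.4615 0.5162 0.    ]
screw_cup 0.8 [349.376 135.   ] [ 0.614  -0.5159  0.    ]
wrench 0.78 [361.6  320.12] [0.3723 0.3599 0.    ]
barmask 0.93 364
[359. 190.] [ 0.4969 -0.1759  0.    ]
[369. 190.] [ 0.4608 -0.1864  0.    ]
[369. 230.] [0.4205 0.0144 0.    ]
[359. 230.] [0.4532 0.0238 0.    ]
```

View pics/top0.png

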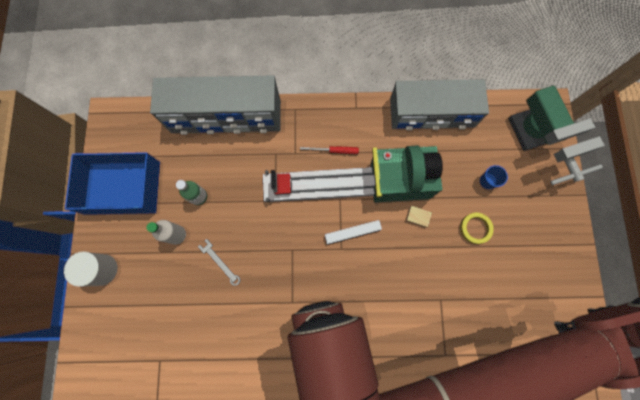

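View pics/side0.png

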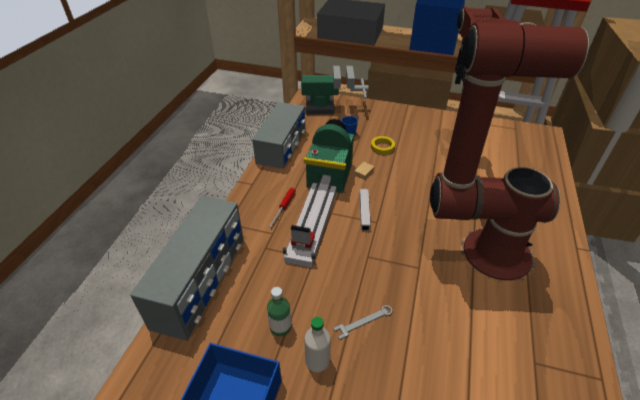

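Run:
```python
from h import *
a=cv2.imread('pics/top0.png')[135:255,255:455]; cv2.imwrite('pics/topz.png',cv2.resize(a,None,fx=4,fy=4,interpolation=cv2.INTER_CUBIC))
a=cv2.imread('pics/side0.png')[120:270,270:400]; cv2.imwrite('pics/sidez.png',cv2.resize(a,None,fx=4,fy=4,interpolation=cv2.INTER_CUBIC))
```

```text
(no output)
```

View pics/topz.png

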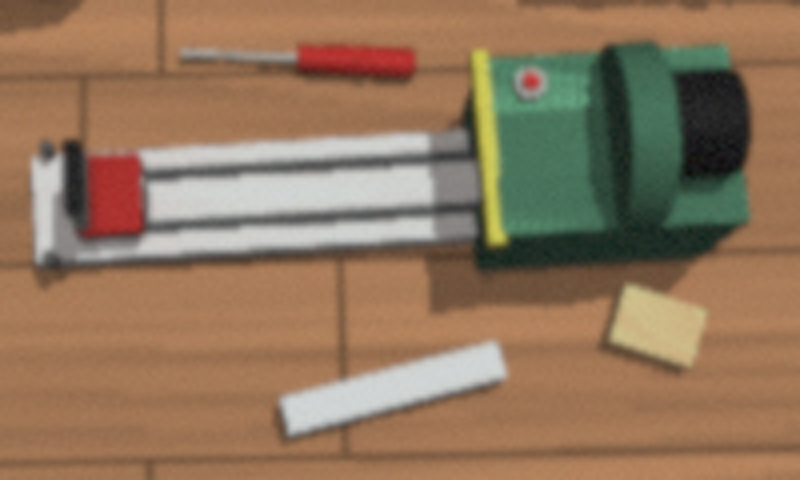

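View pics/sidez.png

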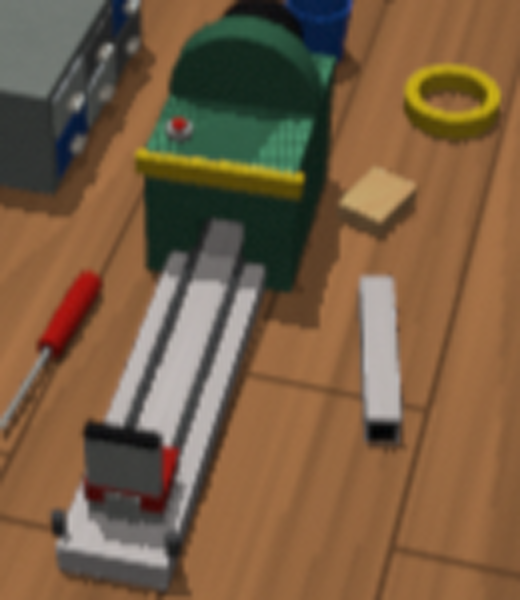

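```bash
cat > meas.py <<'E'
from h import *
np.set_printoptions(precision=4,suppress=True)
def sub(v,i):
    # dark centroid about i
    lo=max(i-3,0);w=v[lo:i+4].astype(float);w=np.clip(w.max()*0.85-w,0,None);return lo+(w*np.arange(len(w))).sum()/w.sum()
def lips_top(fn,im):
    g=cv2.cvtColor(cv2.imread(fn),6)
    out=[]
    for guess in ((( 295,178.3),(360,174)),((295,191.2),(360,187.3))):
        P=[]
        for c in range(296,360):
            r0=guess[0][1]+(c-295)/65*(guess[1][1]-guess[0][1])
            r=sub(g[:,c],int(round(r0)));
            P.append(onz(im,(c,r),.034)[:2])
        P=np.array(P);k=np.polyfit(P[:,1],P[:,0],1);res=P[:,0]-np.polyval(k,P[:,1]);out.append(k);print('lip',k,'rms',res.std())
    return out
def lips_side(fn,im):
    g=cv2.cvtColor(cv2.imread(fn),6);out=[]
    for a,b in (((134,420),(188,265)),((193,400),(240,275))):
        P=[]
        a=np.array(a)/4+(270,120);b=np.array(b)/4+(270,120)
        for r in range(int(b[1])+1,int(a[1])):
            c0=a[0]+(r-a[1])/(b[1]-a[1])*(b[0]-a[0]);c=sub(g[r],int(round(c0)));P.append(onz(im,(c,r),.036)[:2])
        P=np.array(P);k=np.polyfit(P[:,1],P[:,0],1);res=P[:,0]-np.polyval(k,P[:,1]);out.append(k);print('slip',k,'rms',res.std(),'x at 0.05',np.polyval(k,.05))
    return out
E
python3 - <<'E'
from meas import *
it=ctrl.get_image('top');cv2.imwrite('pics/t1.png',it['frame']);isd=ctrl.get_image('side');cv2.imwrite('pics/s1.png',isd['frame'])
for L in (lips_top('pics/t1.png',it),lips_side('pics/s1.png',isd)):
    k=(L[0]+L[1])/2;print('mid',k,'yaw',-np.arctan(k[0]),'gap at .05',np.polyval(L[0]-L[1],.05), 'x@0',k[1],'x@-.04',np.polyval(k,-.04))
# bar
g=cv2.cvtColor(it['frame'],cv2.COLOR_BGR2HSV)
roi=((g[...,1]<70)&(g[...,2]>150)).astype(np.uint8); m=np.zeros_like(roi);m[215:248,318:388]=roi[215:248,318:388]
P=np.argwhere(m)[:,::-1]; print(len(P))
rc=cv2.minAreaRect(cv2.findContours(m,0,2)[0][0]);
W=np.array([onz(it,q,.03)[:2] for q in P+0.0]);c=W.mean(0);u,s,v=np.linalg.svd(W-c);print('bar c',c,'dir',v[0],np.arctan2(-v[0][0],v[0][1]),'len',np.ptp((W-c)@v[0]),np.ptp((W-c)@v[1]),'sd len',s[0]/len(W)**.5*12**.5,s[1]/len(W)**.5*12**.5)
# guess features: carriage black edge etc in side via zoom px
Z=lambda p,s:(np.array(p)/4+((255,135) if s=='t' else (270,120)))
for nm,p,s,z in (('pin',(530,82),'t',.153),('yellow L',(478,52),'t',.14),('yellow bot',(490,245),'t',.14),('plate top far',(74,142),'t',.126),('plate near',(76,226),'t',.126),('bed end far',(33,157),'t',.03),('bed end near',(40,265),'t',.03),('pin s',(180,127),'s',.153),('plate L',(87,425),'s',.126),('plate R',(160,435),'s',.126),('bar near low',(365,440),'s',0),('bar nr',(399,438),'s',0)):
    im=it if s=='t' else isd;print(nm,onz(im,Z(p,s),z))
E
```

```text
lip [-0.0407  0.6363] rms 0.0003368057304382865
lip [-0.0397  0.5923] rms 0.0003036584447667775
slip [-0.0394  0.6374] rms 0.0003835856434833952 x at 0.05 0.6354665448468506
slip [-0.042   0.5934] rms 0.0002814312192865402 x at 0.05 0.5913317734140954
mid [-0.0402  0.6143] yaw 0.04019055284373917 gap at .05 0.043974644260120155 x@0 0.6142964708655518 x@-.04 0.6159049591258378
mid [-0.0407  0.6154] yaw 0.04068048019922833 gap at .05 0.04413477143275521 x@0 0.615434305920117 x@-.04 0.6170624233518323
576
bar c [ 0.4543 -0.068 ] dir [ 0.2357 -0.9718] -2.9036046554705552 len 0.182033140271944 0.03301464532679156 sd len 0.18182447247285818 0.03228915718642119
pin [ 0.6645 -0.1701  0.153 ]
yellow L [ 0.6935 -0.1341  0.14  ]
yellow bot [ 0.5428 -0.1358  0.14  ]
plate top far [0.6323 0.1754 0.126 ]
plate near [0.5665 0.1733 0.126 ]
bed end far [0.6479 0.2219 0.03  ]
bed end near [0.5568 0.2148 0.03  ]
pin s [ 0.6635 -0.1617  0.153 ]
plate L [0.6346 0.1816 0.126 ]
plate R [0.5786 0.1763 0.126 ]
bar near low [0.4459 0.0217 0.    ]
bar nr [0.4185 0.0114 0.    ]
```

carry_out:
  series:
    - [0.5, 1, 0, 0, 0, 0.7, 1]
    - [0.5, 1, 0, 0, 0, 0.7, 1]
    - [0.5, 1, 0, 0, 0, 0.7, 1]
    - [0.5, 1, 0, 0, 0, 0.7, 1]
    - [0.5, 1, 0, 0, 0, 0.7, 1]
    - [0.5, 1, 0, 0, 0, 0.7, 1]
    - [0.5, 1, 0, 0, 0, 0.7, 1]
    - [0.5, 1, 0, 0, 0, 0.7, 1]
    - [0.5, 1, 0, 0, 0, 0.7, 1]
    - [0.5, 1, 0, 0, 0, 0.7, 1]
  grip_force: 40

```text
t: 2.9
tool_pos: [0.3237, -0.3417, 0.1928]
tool_rot: [2.737, 1.541, 0.0]
contact_force: [0.8, -0.3, -0.0]
opening: 0.0859
```

carry_out:
  series:
    - [0.475, 0.995, 0, 0, 0, 0.71, 1]
    - [0.475, 0.995, 0, 0, 0, 0.71, 1]
    - [0.475, 0.995, 0, 0, 0, 0.71, 1]
    - [0.475, 0.995, 0, 0, 0, 0.71, 1]
    - [0.475, 0.995, 0, 0, 0, 0.71, 1]
    - [0.475, 0.995, 0, 0, 0, 0.71, 1]
    - [0.475, 0.995, 0, 0, 0, 0.71, 1]
    - [0.475, 0.995, 0, 0, 0, 0.71, 1]
    - [0.475, 0.995, 0, 0, 0, 0.71, 1]
    - [0.475, 0.995, 0, 0, 0, 0.71, 1]
    - [0.475, 0.995, 0, 0, 0, 0.71, 1]
    - [0, 0, 0, 0, 0, 0, 1]

```text
t: 4.1
tool_pos: [0.4546, -0.0669, 0.1927]
tool_rot: [-1.943, -2.469, -0.001]
contact_force: [0.6, -0.8, 0.0]
opening: 0.0854
```

Run:
```python
from h import *
im=snap('side','s2.png')
a=im['frame'][120:270,290:450]; cv2.imwrite('pics/s2z.png',cv2.resize(a,None,fx=4,fy=4,interpolation=cv2.INTER_CUBIC))
print(ctrl.get_obs())
```

```text
{'t': 4.15, 'q': array([-3.11101371e-01, -3.62539108e-01,  1.98295010e+00, -2.69623451e-04,
        1.52122079e+00, -5.46244667e-01]), 'dq': array([-0.0393143 , -0.005377  ,  0.00828187, -0.00886593,  0.00241772,
        0.00142318]), 'effort': array([ 9.63814817e-01, -2.17269051e+01, -3.75599527e+01,  1.14747011e-01,
       -1.65968004e-02, -1.19946929e-02]), 'tool_pos': array([ 0.45410184, -0.06816154,  0.19265393]), 'tool_rot': array([ 1.94547628e+00,  2.46665072e+00, -4.17827475e-04]), 'contact_force': array([0.35852589, 0.354869  , 0.66891596]), 'wrist_torque': array([-0.01999206, -0.00097799,  0.0068039 ]), 'opening': 0.08510979328426814}
```

View pics/s2z.png

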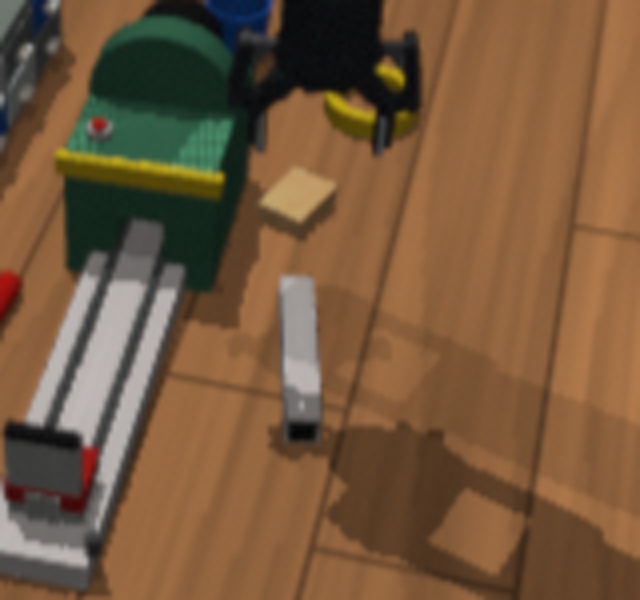

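carry_out:
  series:
    - [0, 0, -1, 0, 0, 0, 1]
    - [0, 0, -1, 0, 0, 0, 1]
    - [0, 0, -1, 0, 0, 0, 1]
    - [0, 0, -1, 0, 0, 0, 1]
    - [0, 0, -1, 0, 0, 0, 1]
    - [0, 0, -1, 0, 0, 0, 1]
    - [0, 0, -0.6, 0, 0, 0, 1]
    - [0, 0, -0.6, 0, 0, 0, 1]
    - [0, 0, 0, 0, 0, 0, 1]

```text
t: 5.05
tool_pos: [0.4515, -0.0694, 0.0104]
tool_rot: [-1.948, -2.459, 0.003]
contact_force: [-0.2, -0.2, -0.3]
opening: 0.0852
```

carry_out:
  series:
    - [0, 0, 0, 0, 0, 0, 0]
    - [0, 0, 0, 0, 0, 0, 0]
    - [0, 0, 0, 0, 0, 0, 0]
    - [0, 0, 0, 0, 0, 0, 0]
    - [0, 0, 0, 0, 0, 0, 0]
    - [0, 0, 0, 0, 0, 0, 0]
    - [0, 0, 0, 0, 0, 0, 0]

```text
t: 5.75
tool_pos: [0.4539, -0.069, 0.0127]
tool_rot: [1.948, 2.465, 0.0]
contact_force: [-0.1, -0.4, -0.7]
opening: 0.0002
```

Run:
```python
from h import *
im=snap('side','s3.png')
a=im['frame'][120:270,290:450]; cv2.imwrite('pics/s3z.png',cv2.resize(a,None,fx=4,fy=4,interpolation=cv2.INTER_CUBIC))
im=snap('top','t3.png')
a=im['frame'][135:285,255:455]; cv2.imwrite('pics/t3z.png',cv2.resize(a,None,fx=4,fy=4,interpolation=cv2.INTER_CUBIC))
```

```text
(no output)
```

View pics/s3z.png

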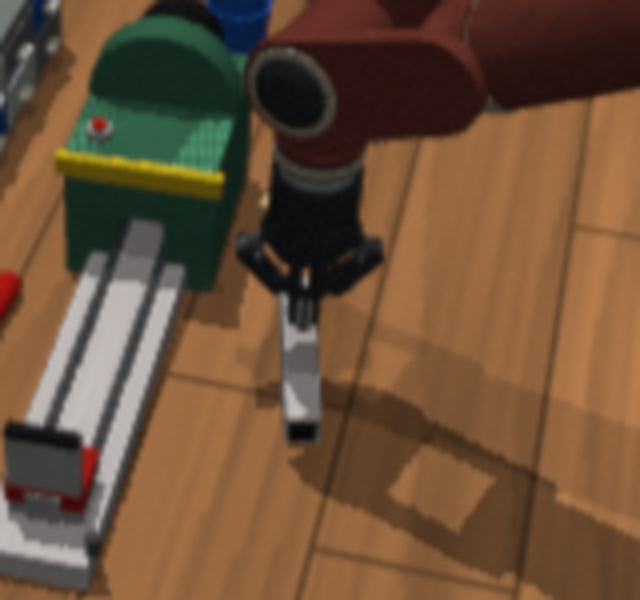

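View pics/t3z.png

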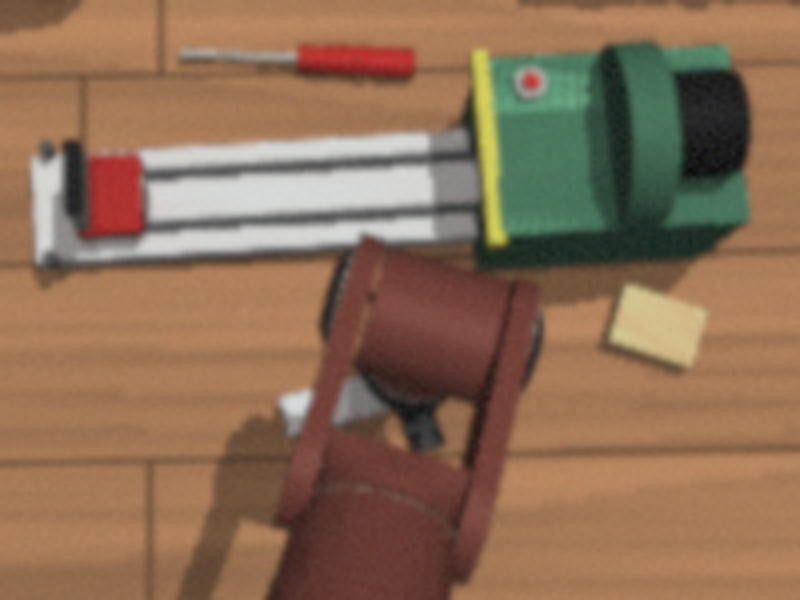

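Run:
```python
from h import *
np.set_printoptions(precision=4,suppress=True)
im=ctrl.get_image('side')
for z in (.0127,.03,.05,.06,.08): print(z,(proj(im,(.4539,-.069,z))-(290,120))*4)
print(onz(im,np.array((303,325))/4+(290,120),.03))
print(ctrl.get_obs())
a=im['frame'][160:235,340:390]; cv2.imwrite('pics/s4z.png',cv2.resize(a,None,fx=8,fy=8,interpolation=cv2.INTER_CUBIC))
```

```text
0.0127 [298.6212 355.8367]
0.03 [300.031  341.7187]
0.05 [301.6887 325.1191]
0.06 [302.5289 316.705 ]
0.08 [304.2327 299.6429]
[ 0.4557 -0.0907  0.03  ]
{'t': 5.9, 'q': array([-0.3133, -0.165 ,  2.14  , -0.    ,  1.1667, -0.5464]), 'dq': array([-0.0023,  0.0007, -0.0008, -0.0015, -0.0007, -0.0007]), 'effort': array([  0.0029, -25.1999, -32.4172,  -0.0001,   0.0004,  -0.    ]), 'tool_pos': array([ 0.4539, -0.0691,  0.0126]), 'tool_rot': array([-1.948 , -2.4646,  0.0001]), 'contact_force': array([-0.0958, -0.5048, -0.0818]), 'wrist_torque': array([-0.0227, -0.0083,  0.0314]), 'opening': -8.483913750023371e-05}
```

View pics/s4z.png

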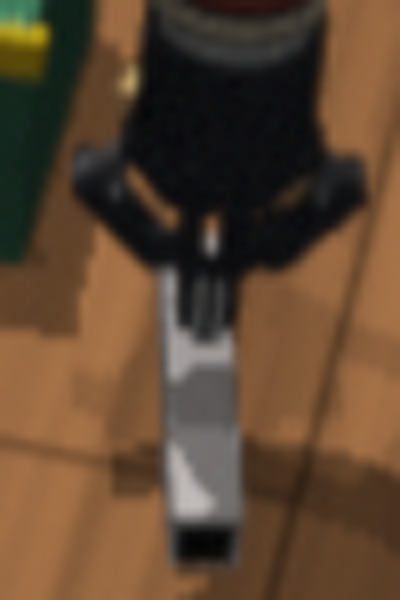

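Run:
```python
from h import *
np.set_printoptions(precision=4,suppress=True)
im=ctrl.get_image('side'); it=ctrl.get_image('top')
for z in (.193,.206,.22,.23,.24,.25): print(z,(proj(im,(.4541,-.0682,z))-(290,120))*4)
print(ctrl.pinch_z,[x for x in dir(ctrl) if x[0]!='_'])
# base of robot check, and gripper body at z .0127+.019+.054
for z in (.0857,.1,.12): print(z,(proj(im,(.4539,-.069,z))-(290,120))*4, (proj(it,(.4539,-.069,z))-(255,135))*4)
```

```text
0.193 [314.0484 197.5272]
0.206 [315.2987 184.9821]
0.22 [316.6632 171.2911]
0.23 [317.6495 161.3949]
0.24 [318.6457 151.3997]
0.25 [319.6519 141.3038]
0.0187 ['MotionError', 'finish_job', 'get_image', 'get_obs', 'mark_of', 'pinch_z', 'trace']
0.0857 [304.7241 294.7221] [398.7938 375.5509]
0.1 [305.9684 282.2616] [400.2101 373.0954]
0.12 [307.7369 264.552 ] [402.2486 369.5612]
```

carry_out:
  series:
    - [0, 0, 0, 0, 0, 0, 1]
    - [0, 0, 0, 0, 0, 0, 1]
    - [0, 0, 0, 0, 0, 0, 1]
    - [0, 0, 0, 0, 0, 0, 1]
    - [0, 0, 0, 0, 0, 0, 1]
    - [0, 0, -0.4, 0, 0, 0, 1]
    - [0, 0, -0.4, 0, 0, 0, 1]
    - [0, 0, -0.2, 0, 0, 0, 1]
    - [0, 0, -0.2, 0, 0, 0, 1]

```text
t: 6.9
tool_pos: [0.4532, -0.0688, -0.0186]
tool_rot: [-1.947, -2.463, 0.001]
contact_force: [-0.1, 0.8, -0.0]
opening: 0.0855
```

Run:
```python
from h import *
im=snap('side','s5.png')
a=im['frame'][160:235,330:405]; cv2.imwrite('pics/s5z.png',cv2.resize(a,None,fx=8,fy=8,interpolation=cv2.INTER_CUBIC))
o=ctrl.get_obs();print(o['tool_pos'],o['contact_force'],o['opening'])
```

```text
[ 0.45274332 -0.06873778 -0.01913948] [-1.17542832 -0.29395809 -0.36949284] 0.08531855815631517
```

View pics/s5z.png

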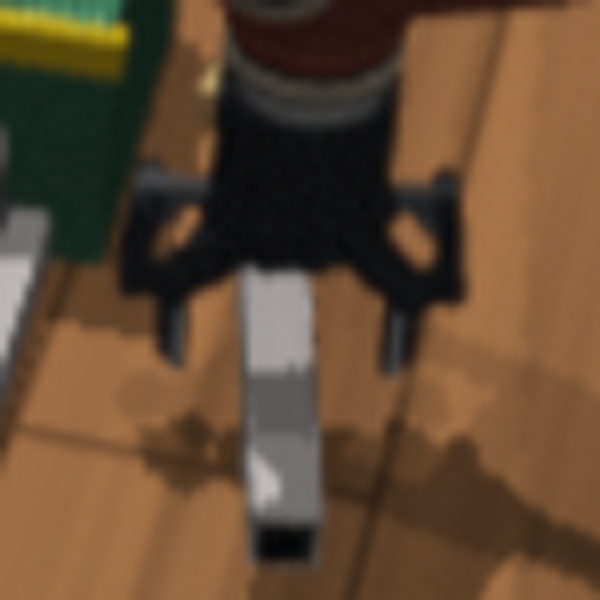

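carry_out:
  series:
    - [0, 0, -0.1, 0, 0, 0, 1]
    - [0, 0, 0, 0, 0, 0, 0]
    - [0, 0, 0, 0, 0, 0, 0]
    - [0, 0, 0, 0, 0, 0, 0]
    - [0, 0, 0, 0, 0, 0, 0]
    - [0, 0, 0, 0, 0, 0, 0]
    - [0, 0, 0, 0, 0, 0, 0]

```text
t: 7.65
tool_pos: [0.4543, -0.0692, -0.0194]
tool_rot: [1.948, 2.464, 0.0]
contact_force: [-1.2, 0.6, 2.2]
opening: 0.0285
```

carry_out:
  series:
    - [0, 0, 0.5, 0, 0, 0, 0]
    - [0, 0, 1, 0, 0, 0, 0]
    - [0, 0, 1, 0, 0, 0, 0]
    - [0, 0.4, 1, 0, 0, 0, 0]
    - [0, 0.7, 0.5, 0, 0, -0.3, 0]
    - [0, 0.7, 0, 0, 0, -0.4, 0]
    - [0, 0.7, 0, 0, 0, -0.4, 0]
    - [0, 0, 0, 0, 0, -0.4, 0]
    - [0, 0, 0, 0, 0, -0.4, 0]
    - [0, 0, 0, 0, 0, 0, 0]

```text
t: 8.65
tool_pos: [0.4533, -0.0063, 0.08]
tool_rot: [-2.172, -2.269, 0.001]
contact_force: [0.7, -0.1, -2.1]
opening: 0.0288
```

carry_out:
  series:
    - [0.5, 0, 0, 0, 0, 0, 0]
    - [0.9, 0, 0, 0, 0, 0, 0]
    - [0.9, 0, 0, 0, 0, 0, 0]
    - [0.9, 0, 0, 0, 0, 0, 0]
    - [0.9, 0, 0, 0, 0, 0, 0]
    - [0.9, 0, 0, 0, 0, 0, 0]
    - [0.9, 0, 0, 0, 0, 0, 0]
    - [0.5, 0, 0, 0, 0, -0.03, 0]
    - [0, 0, 0, 0, 0, 0, 0]
    - [0, 0, 0, 0, 0, 0, 0]
    - [0, 0, 0, 0, 0, 0, 0]

```text
t: 9.75
tool_pos: [0.6129, -0.0066, 0.0797]
tool_rot: [-2.176, -2.265, 0.001]
contact_force: [-0.1, 0.4, -3.0]
opening: 0.0288
```

Run:
```python
from h import *
np.set_printoptions(precision=4,suppress=True)
im=snap('side','s6.png')
a=im['frame'][150:260,270:400]; cv2.imwrite('pics/s6z.png',cv2.resize(a,None,fx=6,fy=6,interpolation=cv2.INTER_CUBIC)[:600])
im=snap('top','t6.png')
a=im['frame'][135:235,255:385]; cv2.imwrite('pics/t6z.png',cv2.resize(a,None,fx=6,fy=6,interpolation=cv2.INTER_CUBIC))
o=ctrl.get_obs();print(o['tool_pos'],o['tool_rot'],o['contact_force'],o['opening'])
```

```text
[ 0.6131 -0.0065  0.08  ] [-2.1761 -2.2652  0.0006] [-0.5017 -0.7633 -3.3877] 0.028561944628675003
```

View pics/s6z.png

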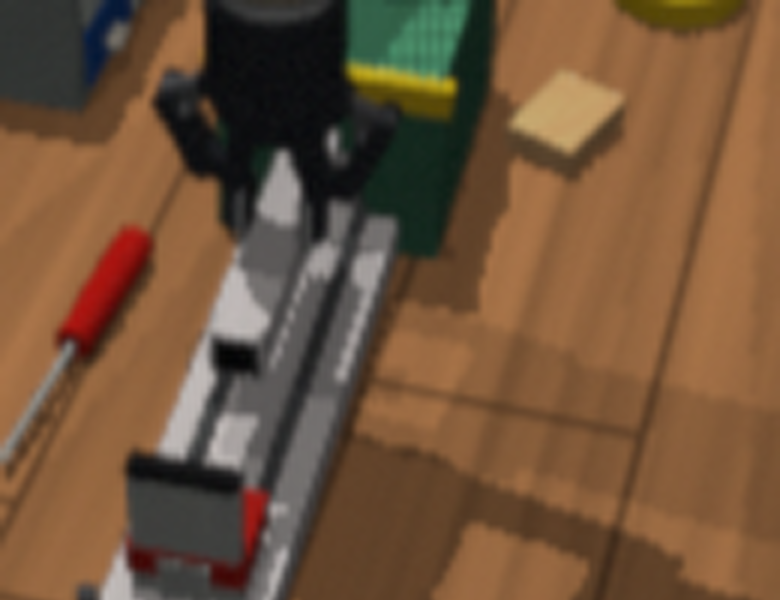

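View pics/t6z.png

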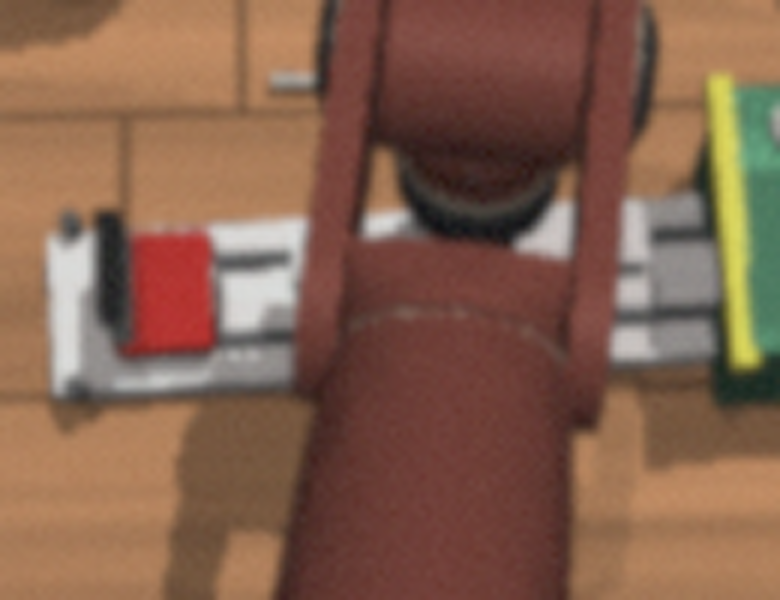

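Run:
```python
from h import *
np.set_printoptions(precision=4,suppress=True)
im=ctrl.get_image('side')
f=lambda p:np.array(p)/6+(270,150)
for p,z in (((213,365),.0995),((256,375),.0995),((213,338),.1295),((258,346),.1295),((236,357),.1145)): print(p,z,onz(im,f(p),z))
for X in ((.6094,.0834,.0995),(.6094,.0834,.1145),(.6094,.0834,.1295)): print(((proj(im,X)-(270,150))*6))
```

```text
(213, 365) 0.0995 [0.6234 0.0814 0.0995]
(256, 375) 0.0995 [0.599  0.0823 0.0995]
(213, 338) 0.1295 [0.6196 0.0909 0.1295]
(258, 346) 0.1295 [0.5952 0.0901 0.1295]
(236, 357) 0.1145 [0.6086 0.0867 0.1145]
[236.7598 372.6107]
[236.3024 352.565 ]
[235.8382 332.2176]
```

carry_out:
  series:
    - [0.08, 0, -0.5, 0, 0, 0, 0]
    - [0, 0, -0.8, 0, 0, 0, 0]
    - [0, 0, -0.6, 0, 0, 0, 0]
    - [0, 0, -0.4, 0, 0, 0, 0]
    - [0, 0, 0, 0, 0, 0, 0]
    - [0, 0, 0, 0, 0, 0, 0]

```text
t: 10.5
tool_pos: [0.616, -0.0066, 0.0225]
tool_rot: [-2.177, -2.265, 0.0]
contact_force: [-0.5, 0.4, -2.5]
opening: 0.0291
```

Run:
```python
from h import *
np.set_printoptions(precision=4,suppress=True)
im=snap('side','s7.png')
a=im['frame'][170:245,290:365]; cv2.imwrite('pics/s7z.png',cv2.resize(a,None,fx=8,fy=8,interpolation=cv2.INTER_CUBIC))
o=ctrl.get_obs();print(o['tool_pos'],o['tool_rot'],o['contact_force'],o['opening'])
```

```text
[ 0.6166 -0.0067  0.0233] [2.1759 2.2647 0.0011] [-0.9841 -0.2532 -2.5693] 0.02875683898667106
```

View pics/s7z.png

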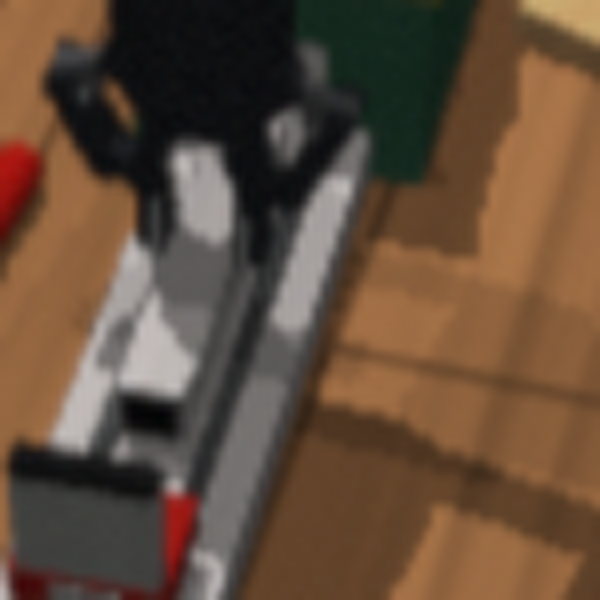

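Run:
```python
from h import *
np.set_printoptions(precision=4,suppress=True)
im=ctrl.get_image('side')
f=lambda p:np.array(p)/8+(290,170)
for p,z in (((122,422),.042),((175,437),.042),((120,395),.072),((180,403),.072)):
    X=onz(im,f(p),z); print(p,z,X,X[0]-(.6154-.0404*X[1]))
for i in range(3):
    o=ctrl.get_obs();print(o['tool_pos'],o['contact_force']); ctrl.get_image('side')
```

```text
(122, 422) 0.042 [0.626 0.08  0.042] 0.013848052159699864
(175, 437) 0.042 [0.6024 0.0822 0.042 ] -0.009665792593101297
(120, 395) 0.072 [0.622  0.0931 0.072 ] 0.010385290145583648
(180, 403) 0.072 [0.5973 0.0907 0.072 ] -0.014406457429497643
[ 0.6168 -0.0067  0.0237] [ 0.8525  0.2409 -3.3875]
[ 0.6169 -0.0067  0.0238] [-0.5175  0.0355 -2.5808]
[ 0.6168 -0.0067  0.0238] [ 0.1477  0.5388 -3.6079]
```

carry_out:
  series:
    - [-0.03, 0, -0.2, 0, 0, 0, 0]
    - [0, 0, -0.15, 0, 0, 0, 0]
    - [0, 0, -0.1, 0, 0, 0, 0]
    - [0, 0, 0, 0, 0, 0, 0]
    - [0, 0, 0, 0, 0, 0, 0]
    - [0, 0, 0, 0, 0, 0, 0]

```text
t: 11.35
tool_pos: [0.6151, -0.0066, 0.0113]
tool_rot: [-2.176, -2.265, 0.0]
contact_force: [0.2, 0.2, -1.9]
opening: 0.0288
```

carry_out:
  series:
    - [0, 0, -0.04, 0, 0, 0, 0]
    - [0, 0, 0, 0, 0, 0, 0]
    - [0, 0, 0, 0, 0, 0, 0]

```text
t: 11.65
tool_pos: [0.6153, -0.0066, 0.0107]
tool_rot: [2.176, 2.265, 0.0]
contact_force: [-0.9, 0.6, -0.9]
opening: 0.0288
```

Run:
```python
from h import *
np.set_printoptions(precision=4,suppress=True)
im=snap('side','s8.png')
a=im['frame'][170:245,290:365]; cv2.imwrite('pics/s8z.png',cv2.resize(a,None,fx=8,fy=8,interpolation=cv2.INTER_CUBIC))
o=ctrl.get_obs();print(o['tool_pos'],o['tool_rot'],o['contact_force'],o['opening'])
```

```text
[ 0.6153 -0.0066  0.0107] [2.1763 2.2652 0.0004] [-0.2508 -0.469  -0.7753] 0.02884243993930152
```

View pics/s8z.png

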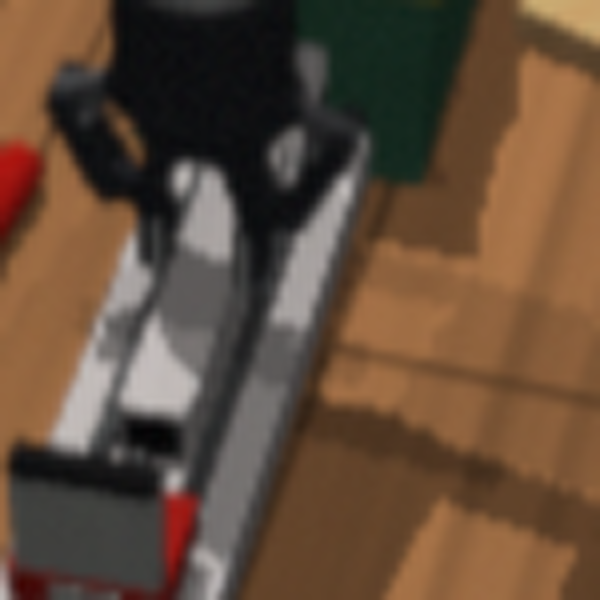

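carry_out:
  series:
    - [0, 0, 0, 0, 0, 0, 0.6]
    - [0, 0, 0, 0, 0, 0, 1]
    - [0, 0, 0, 0, 0, 0, 1]
    - [0, 0, 0, 0, 0, 0, 1]
    - [0, 0, 0.5, 0, 0, 0, 1]
    - [0, 0, 1, 0, 0, 0, 1]
    - [0, 0, 1, 0, 0, 0, 1]
    - [0, 0, 1, 0, 0, 0, 1]
    - [0, 0, 1, 0, 0, 0, 1]
    - [0, 0, 1, 0, 0, 0, 1]

```text
t: 12.7
tool_pos: [0.6153, -0.0066, 0.1501]
tool_rot: [2.176, 2.265, 0.001]
contact_force: [0.7, -0.3, 0.1]
opening: 0.0854
```

Run:
```python
from h import *
np.set_printoptions(precision=4,suppress=True)
im=snap('side','s9.png')
a=im['frame'][130:250,270:400]; cv2.imwrite('pics/s9z.png',cv2.resize(a,None,fx=5,fy=5,interpolation=cv2.INTER_CUBIC))
o=ctrl.get_obs();print(o['tool_pos'],o['tool_rot'],o['contact_force'],o['opening'])
```

```text
[ 0.6182 -0.0069  0.1557] [2.1712 2.26   0.0089] [ 1.0063 -0.1617  4.0069] 0.08532827017165694
```

View pics/s9z.png

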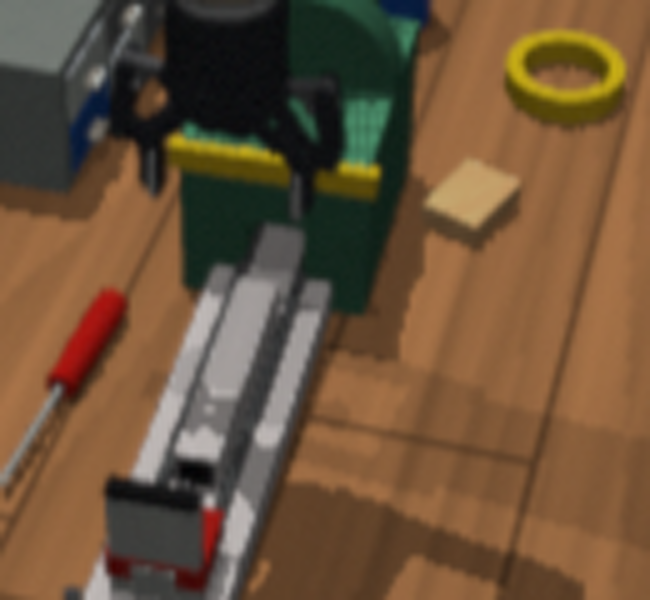

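carry_out:
  series:
    - [-0.04, 0.6, 0, 0, 0, 0, 0]
    - [-0.04, 1, 0, 0, 0, 0, 0]
    - [-0.04, 1, 0, 0, 0, 0, 0]
    - [-0.04, 1, 0, 0, 0, 0, 0]
    - [-0.04, 1, 0, 0, 0, 0, 0]
    - [-0.04, 1, 0, 0, 0, 0, 0]
    - [-0.04, 1, 0, 0, 0, 0, 0]
    - [-0.04, 1, 0, 0, 0, 0, 0]
    - [-0.04, 1, 0, 0, 0, 0, 0]
    - [-0.02, 0.6, 0, 0, 0, 0, 0]
    - [0, 0, 0, 0, 0, 0, 0]

```text
t: 13.85
tool_pos: [0.6045, 0.2254, 0.1467]
tool_rot: [-2.172, -2.268, 0.002]
contact_force: [0.8, -0.5, 0.7]
opening: 0.0001
```

Run:
```python
from meas import *
im=snap('side','s10.png')
a=im['frame'][130:280,240:400]; cv2.imwrite('pics/s10z.png',cv2.resize(a,None,fx=4,fy=4,interpolation=cv2.INTER_CUBIC))
it=snap('top','t10.png')
a=it['frame'][135:235,230:390]; cv2.imwrite('pics/t10z.png',cv2.resize(a,None,fx=5,fy=5,interpolation=cv2.INTER_CUBIC))
o=ctrl.get_obs();print(o['tool_pos'],o['tool_rot'],o['contact_force'],o['opening'])
for n in ('carriage_plate','carriage_face','bar'):
  for i,c in ((im,'s'),(it,'t')):
    for k in ctrl.mark_of(i,n)[:1]: print(n,c,k['p'],onz(i,px(i,k['position']),dict(carriage_plate=.126,carriage_face=.045,bar=.03)[n]))
```

```text
[0.6051 0.2233 0.1471] [-2.1758 -2.2658  0.0022] [0.2861 0.1783 1.0321] 6.524639868791834e-05
carriage_plate s 0.81 [0.6028 0.1856 0.126 ]
carriage_plate t 0.58 [0.6171 0.1902 0.126 ]
carriage_face s 0.8 [0.6112 0.125  0.045 ]
carriage_face t 0.89 [0.6134 0.1428 0.045 ]
bar s 0.68 [ 0.6318 -0.0141  0.03  ]
bar t 0.71 [ 0.6141 -0.0023  0.03  ]
```

View pics/s10z.png

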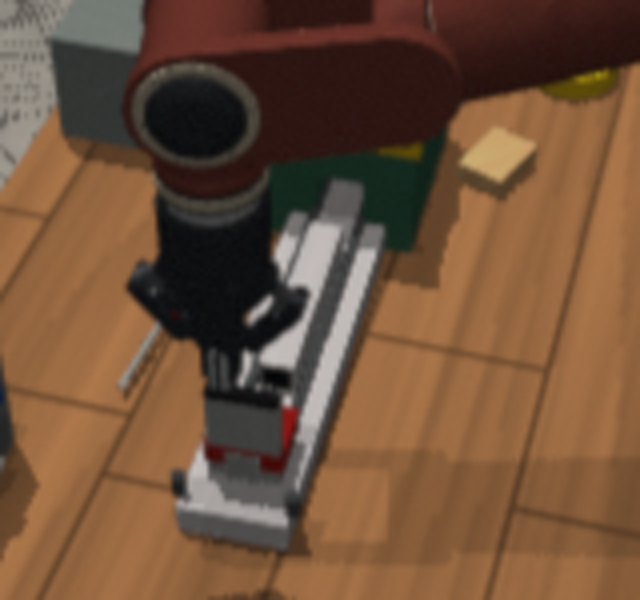

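View pics/t10z.png

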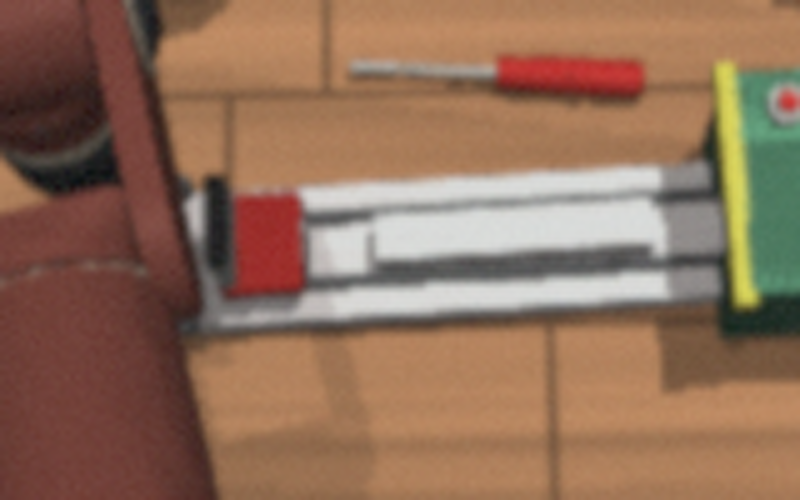

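Run:
```python
from meas import *
it=ctrl.get_image('top');im=ctrl.get_image('side')
f=lambda p:np.array(p)/5+(230,135)
for p,z in (((373,240),.06),((655,225),.06),((372,268),.03),((303,245),.058),((207,215),.126),((233,265),.126),((233,215),.126)): print(p,z,onz(it,f(p),z))
for z in (.147,.165,.182,.19): print(z,(proj(im,(.6051,.2233,z))-(240,130))*4)
for y in (.17,.18,.19): print(y,(proj(im,(.607,y,.126))-(240,130))*4)
```

```text
(373, 240) 0.06 [0.6078 0.084  0.06  ]
(655, 225) 0.06 [ 0.6142 -0.097   0.06  ]
(372, 268) 0.03 [0.5965 0.0863 0.03  ]
(303, 245) 0.058 [0.6059 0.1291 0.058 ]
(207, 215) 0.126 [0.6087 0.1816 0.126 ]
(233, 265) 0.126 [0.5772 0.1655 0.126 ]
(233, 215) 0.126 [0.6084 0.1658 0.126 ]
0.147 [225.6767 413.4338]
0.165 [224.7532 396.5064]
0.182 [223.864  380.2078]
0.19 [223.4396 372.4306]
0.17 [246.5778 381.5837]
0.18 [242.4919 390.8623]
0.19 [238.3612 400.2425]
```

carry_out:
  series:
    - [0, 0, -0.6, 0, 0, 0, 0]
    - [0, 0, -1, 0, 0, 0, 0]
    - [0, 0, -1, 0, 0, 0, 0]
    - [0, 0, -0.6, 0, 0, 0, 0]
    - [0, 0, -0.4, 0, 0, 0, 0]
    - [0, 0, 0, 0, 0, 0, 0]

```text
t: 14.95
tool_pos: [0.6044, 0.2231, 0.0558]
tool_rot: [-2.175, -2.264, 0.004]
contact_force: [-0.9, -0.5, -0.7]
opening: -0.0001
```

Run:
```python
from meas import *
im=snap('side','s11.png')
a=im['frame'][180:280,240:370]; cv2.imwrite('pics/s11z.png',cv2.resize(a,None,fx=6,fy=6,interpolation=cv2.INTER_CUBIC))
o=ctrl.get_obs();print(o['tool_pos'],o['tool_rot'],o['contact_force'],o['opening'])
```

```text
[0.6054 0.2234 0.0574] [-2.1763 -2.2651  0.0011] [-0.2758 -0.8829 -0.131 ] 0.00044590551559924686
```

View pics/s11z.png

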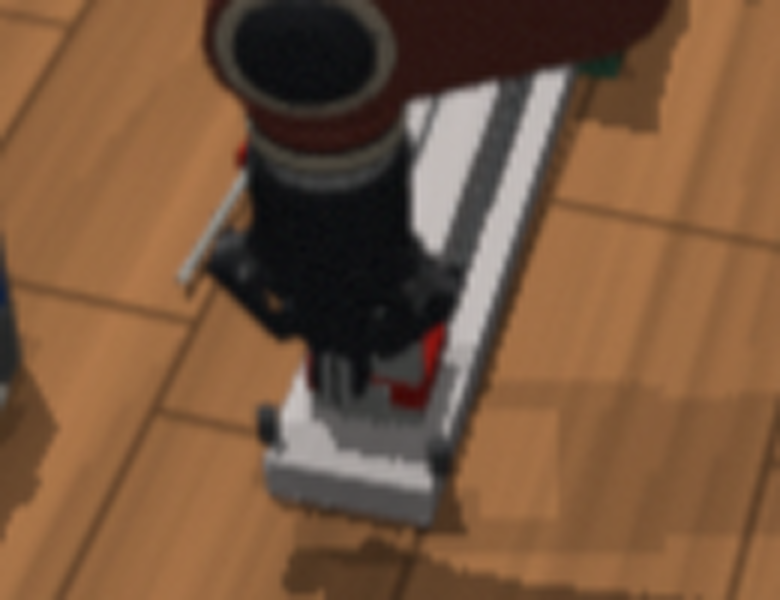

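carry_out:
  series:
    - [0.02, -0.5, 0, 0, 0, 0, 0]
    - [0.02, -0.4, 0, 0, 0, 0, 0]
    - [0.016, -0.4, 0, 0, 0, 0, 0]
    - [0.016, -0.4, 0, 0, 0, 0, 0]
    - [0.016, -0.4, 0, 0, 0, 0, 0]
    - [0.016, -0.4, 0, 0, 0, 0, 0]
    - [0.016, -0.4, 0, 0, 0, 0, 0]
    - [0.016, -0.4, 0, 0, 0, 0, 0]
    - [0.016, -0.4, 0, 0, 0, 0, 0]
    - [0.016, -0.4, 0, 0, 0, 0, 0]

```text
t: 16.0
tool_pos: [0.611, 0.1227, 0.0595]
tool_rot: [-2.176, -2.264, -0.01]
contact_force: [0.3, 9.9, 0.9]
opening: -0.0003
```

```bash
cat > st.py <<'E'
from meas import *
import sys
im=snap('side','p%s.png'%sys.argv[1])
P=[];F=[]
for i in range(int(sys.argv[2])):
    o=ctrl.get_obs();P.append(o['tool_pos']);F.append(o['contact_force']); ctrl.get_image('side')
print(o['t'],np.mean(P,0),np.mean(F,0),np.std(F,0))
E
python3 st.py 1 4
```

```text
16.2 [0.611  0.1208 0.0594] [1.1128 3.8215 1.4617] [0.1892 1.2456 0.0548]
```

carry_out:
  series:
    - [0.016, -0.4, 0, 0, 0, 0, 0]
    - [0.016, -0.4, 0, 0, 0, 0, 0]
    - [0.016, -0.4, 0, 0, 0, 0, 0]
    - [0.012, -0.3, 0, 0, 0, 0, 0]

```text
t: 16.65
tool_pos: [0.6121, 0.085, 0.059]
tool_rot: [-2.176, -2.265, -0.007]
contact_force: [1.4, 8.9, 2.3]
opening: 0.0001
```

```bash
python3 st.py 2 1
python3 - <<'E'
import cv2
a=cv2.imread('pics/p2.png')[130:280,240:400]; cv2.imwrite('pics/p2z.png',cv2.resize(a,None,fx=4,fy=4,interpolation=cv2.INTER_CUBIC))
from h import *
it=snap('top','pt2.png');a=it['frame'][135:235,230:390]; cv2.imwrite('pics/pt2z.png',cv2.resize(a,None,fx=5,fy=5,interpolation=cv2.INTER_CUBIC))
E
```

```text
16.7 [0.6122 0.0838 0.059 ] [1.2095 5.6083 3.3079] [0. 0. 0.]
```

View pics/p2z.png

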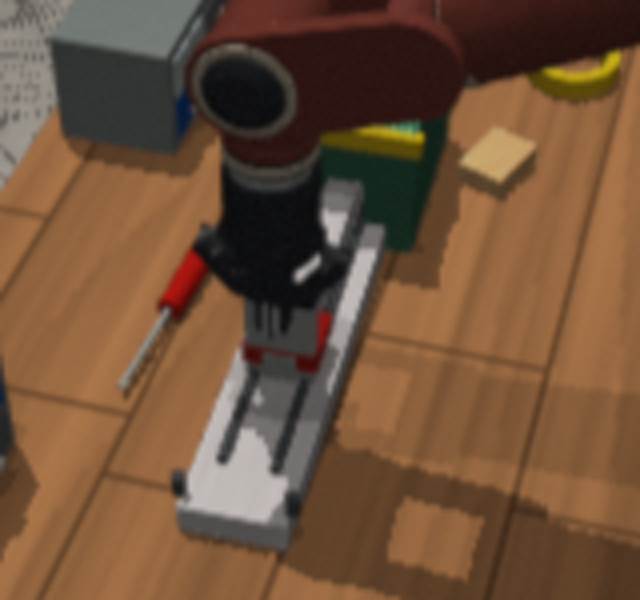

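View pics/pt2z.png

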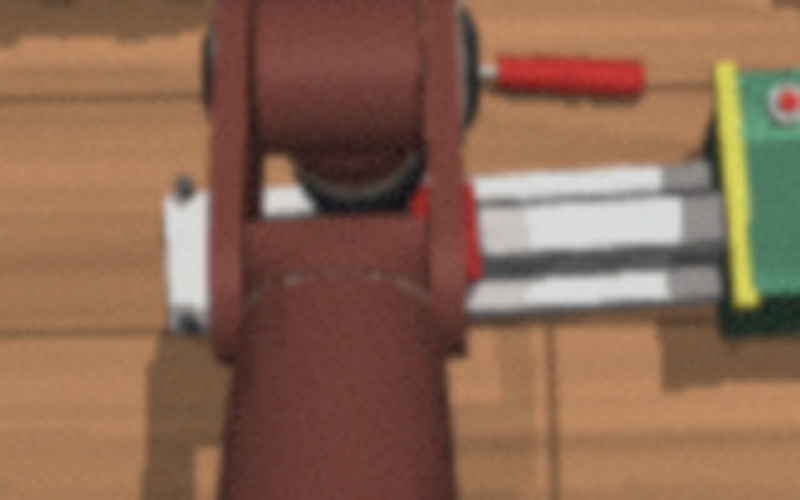

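carry_out:
  series:
    - [0.008, -0.2, 0, 0, 0, 0, 0]
    - [0.008, -0.2, 0, 0, 0, 0, 0]
    - [0.008, -0.2, 0, 0, 0, 0, 0]
    - [0.008, -0.2, 0, 0, 0, 0, 0]

```text
t: 17.2
tool_pos: [0.6129, 0.0654, 0.059]
tool_rot: [-2.175, -2.265, -0.007]
contact_force: [2.0, 9.1, 4.0]
opening: 0.0004
```

```bash
cat > pin.py <<'E'
from meas import *
import sys
C=[]
for i in range(int(sys.argv[1])):
    it=ctrl.get_image('top');f=it['frame'][147:164,379:397].astype(float)
    w=np.clip(f[...,2]-np.maximum(f[...,1],f[...,0])-25,0,None);ys,xs=np.mgrid[147:164,379:397]
    C.append([(w*xs).sum()/w.sum(),(w*ys).sum()/w.sum(),w.sum()])
C=np.array(C)
r=np.array([.0]) 
o=ctrl.get_obs();print('t',round(o['t'],2),'tcp',o['tool_pos'],'F',o['contact_force'])
d=proj(it,(.665,-.168,.160))-proj(it,(.665,-.168,.153));n=np.linalg.norm(d)
print('pin',C.mean(0),'sd',C.std(0),'dir',d/n,n,'radial',(C.mean(0)[:2])@d/n)
E
python3 pin.py 6
```

```text
t 17.5 tcp [0.613  0.0644 0.0589] F [1.3232 6.5187 3.4314]
pin [ 387.1433  152.9956 1316.5   ] sd [0.0071 0.0141 6.5511] dir [ 0.4429 -0.8966] 0.822847963815114 radial 34.30140248104229
```

```bash
sed -i 's/147:164/151:162/g; s/-25,/-40,/' pin.py; python3 pin.py 2
```

```text
t 17.6 tcp [0.613  0.0644 0.0589] F [1.1757 5.9654 2.768 ]
pin [387.4026 154.7485 747.5   ] sd [0.0075 0.0039 3.5   ] dir [ 0.4429 -0.8966] 0.822847963815114 radial 32.844712248988984
```

carry_out:
  series:
    - [0.004, -0.1, 0, 0, 0, 0, 0]
    - [0.004, -0.1, 0, 0, 0, 0, 0]
    - [0.004, -0.1, 0, 0, 0, 0, 0]
    - [0.004, -0.1, 0, 0, 0, 0, 0]

```text
t: 18.0
tool_pos: [0.6133, 0.0554, 0.0589]
tool_rot: [-2.175, -2.265, -0.006]
contact_force: [1.0, 9.9, 3.4]
opening: -0.0
```

```bash
python3 pin.py 2
```

```text
t 18.1 tcp [0.6133 0.055  0.0589] F [1.3741 7.5426 3.9348]
pin [387.4122 154.7426 746.    ] sd [0.006  0.0054 0.    ] dir [ 0.4429 -0.8966] 0.822847963815114 radial 32.85419008961075
```

carry_out:
  series:
    - [0.004, -0.1, 0, 0, 0, 0, 0]
    - [0.004, -0.1, 0, 0, 0, 0, 0]

```text
t: 18.3
tool_pos: [0.6135, 0.0505, 0.0589]
tool_rot: [-2.175, -2.265, -0.006]
contact_force: [1.0, 9.0, 5.4]
opening: -0.0001
```

```bash
python3 pin.py 1
```

```text
t 18.35 tcp [0.6135 0.05   0.0589] F [0.7401 7.8852 4.4744]
pin [387.4068 154.7446 740.    ] sd [0. 0. 0.] dir [ 0.4429 -0.8966] 0.822847963815114 radial 32.85001614315711
```

carry_out:
  series:
    - [0.004, -0.1, 0, 0, 0, 0, 0]
    - [0.004, -0.1, 0, 0, 0, 0, 0]

```text
t: 18.55
tool_pos: [0.6138, 0.0455, 0.059]
tool_rot: [-2.175, -2.265, -0.007]
contact_force: [1.5, 8.8, 3.5]
opening: -0.0001
```

```bash
python3 pin.py 1
```

```text
t 18.6 tcp [0.6137 0.045  0.0589] F [1.5318 8.7927 4.5066]
pin [387.4095 154.7432 740.    ] sd [0. 0. 0.] dir [ 0.4429 -0.8966] 0.822847963815114 radial 32.85242478371379
```

carry_out:
  series:
    - [0.003, -0.08, 0, 0, 0, 0, 0]
    - [0.003, -0.08, 0, 0, 0, 0, 0]

```text
t: 18.8
tool_pos: [0.6139, 0.0415, 0.059]
tool_rot: [-2.175, -2.265, -0.007]
contact_force: [1.9, 9.7, 4.5]
opening: 0.0001
```

```bash
python3 pin.py 1
```

```text
t 18.85 tcp [0.6139 0.0411 0.0589] F [1.1837 8.1676 3.9476]
pin [387.4043 154.747  747.    ] sd [0. 0. 0.] dir [ 0.4429 -0.8966] 0.822847963815114 radial 32.84677503702167
```

carry_out:
  series:
    - [0.003, -0.08, 0, 0, 0, 0, 0]
    - [0.003, -0.08, 0, 0, 0, 0, 0]

```text
t: 19.05
tool_pos: [0.6141, 0.0375, 0.0589]
tool_rot: [-2.175, -2.265, -0.007]
contact_force: [1.6, 9.1, 3.2]
opening: 0.0002
```

```bash
python3 pin.py 1
```

```text
t 19.1 tcp [0.6141 0.0371 0.0589] F [2.0117 8.6541 4.1486]
pin [387.3989 154.747  747.    ] sd [0. 0. 0.] dir [ 0.4429 -0.8966] 0.822847963815114 radial 32.844403335450714
```

carry_out:
  series:
    - [0.003, -0.08, 0, 0, 0, 0, 0]
    - [0.003, -0.08, 0, 0, 0, 0, 0]

```text
t: 19.3
tool_pos: [0.6142, 0.0335, 0.059]
tool_rot: [-2.175, -2.265, -0.007]
contact_force: [1.6, 9.0, 4.4]
opening: 0.0
```

```bash
python3 pin.py 1
```

```text
t 19.35 tcp [0.6143 0.0331 0.0589] F [0.9077 8.8251 3.927 ]
pin [387.4118 154.7487 748.    ] sd [0. 0. 0.] dir [ 0.4429 -0.8966] 0.822847963815114 radial 32.848586565504675
```

carry_out:
  series:
    - [0.003, -0.08, 0, 0, 0, 0, 0]
    - [0.003, -0.08, 0, 0, 0, 0, 0]

```text
t: 19.55
tool_pos: [0.6144, 0.0295, 0.059]
tool_rot: [-2.175, -2.265, -0.007]
contact_force: [1.5, 9.5, 3.9]
opening: 0.0
```

```bash
python3 pin.py 1
```

```text
t 19.6 tcp [0.6144 0.0291 0.0589] F [2.1823 8.9167 3.7037]
pin [387.4046 154.7439 734.    ] sd [0. 0. 0.] dir [ 0.4429 -0.8966] 0.822847963815114 radial 32.84972547703572
```

carry_out:
  series:
    - [0.003, -0.08, 0, 0, 0, 0, 0]
    - [0.003, -0.08, 0, 0, 0, 0, 0]

```text
t: 19.8
tool_pos: [0.6146, 0.0255, 0.059]
tool_rot: [-2.175, -2.265, -0.007]
contact_force: [2.4, 9.3, 4.3]
opening: 0.0003
```

```bash
python3 pin.py 1
```

```text
t 19.85 tcp [0.6146 0.0251 0.0589] F [1.8626 9.6573 3.9748]
pin [387.4065 154.747  743.    ] sd [0. 0. 0.] dir [ 0.4429 -0.8966] 0.822847963815114 radial 32.84775357786151
```

carry_out:
  series:
    - [0.003, -0.08, 0, 0, 0, 0, 0]
    - [0.003, -0.08, 0, 0, 0, 0, 0]

```text
t: 20.05
tool_pos: [0.6147, 0.0215, 0.0589]
tool_rot: [-2.175, -2.265, -0.007]
contact_force: [1.8, 9.0, 3.7]
opening: 0.0
```

```bash
python3 pin.py 1
```

```text
t 20.1 tcp [0.6148 0.0211 0.0589] F [1.2789 9.1882 3.4373]
pin [387.4086 154.7487 744.    ] sd [0. 0. 0.] dir [ 0.4429 -0.8966] 0.822847963815114 radial 32.84719226561815
```

carry_out:
  series:
    - [0.003, -0.08, 0, 0, 0, 0, 0]
    - [0.003, -0.08, 0, 0, 0, 0, 0]

```text
t: 20.3
tool_pos: [0.6149, 0.0175, 0.059]
tool_rot: [-2.175, -2.265, -0.007]
contact_force: [1.9, 9.4, 4.3]
opening: 0.0002
```

```bash
python3 pin.py 1
```

```text
t 20.35 tcp [0.6149 0.0171 0.0589] F [1.7003 8.9895 3.9349]
pin [387.4118 154.7497 743.    ] sd [0. 0. 0.] dir [ 0.4429 -0.8966] 0.822847963815114 radial 32.84772468704475
```

carry_out:
  series:
    - [0.003, -0.08, 0, 0, 0, 0, 0]
    - [0.003, -0.08, 0, 0, 0, 0, 0]

```text
t: 20.55
tool_pos: [0.6151, 0.0135, 0.0589]
tool_rot: [-2.175, -2.265, -0.007]
contact_force: [1.4, 10.3, 3.6]
opening: -0.0
```

```bash
python3 pin.py 1
```

```text
t 20.6 tcp [0.6151 0.0131 0.0589] F [2.2305 8.6741 3.2488]
pin [387.3992 154.7379 744.    ] sd [0. 0. 0.] dir [ 0.4429 -0.8966] 0.822847963815114 radial 32.85266551954673
```

carry_out:
  series:
    - [0.003, -0.08, 0, 0, 0, 0, 0]
    - [0.003, -0.08, 0, 0, 0, 0, 0]

```text
t: 20.8
tool_pos: [0.6152, 0.0095, 0.0589]
tool_rot: [-2.175, -2.265, -0.007]
contact_force: [1.9, 10.0, 3.9]
opening: 0.0
```

```bash
python3 pin.py 1
```

```text
t 20.85 tcp [0.6153 0.0091 0.0589] F [2.3298 8.4886 3.9464]
pin [387.4  154.74 750.  ] sd [0. 0. 0.] dir [ 0.4429 -0.8966] 0.822847963815114 radial 32.85114281812162
```

carry_out:
  series:
    - [0.003, -0.08, 0, 0, 0, 0, 0]
    - [0.003, -0.08, 0, 0, 0, 0, 0]

```text
t: 21.05
tool_pos: [0.6154, 0.0058, 0.059]
tool_rot: [-2.175, -2.265, -0.008]
contact_force: [2.1, 12.1, 4.4]
opening: 0.0003
```

```bash
python3 pin.py 1
```

```text
t 21.1 tcp [0.6154 0.0057 0.059 ] F [ 1.9835 10.1821  3.7703]
pin [387.4467 154.6919 779.    ] sd [0. 0. 0.] dir [ 0.4429 -0.8966] 0.822847963815114 radial 32.91495203962277
```

carry_out:
  series:
    - [0.002, -0.06, 0, 0, 0, 0, 0]
    - [0.002, -0.06, 0, 0, 0, 0, 0]

```text
t: 21.3
tool_pos: [0.6155, 0.0036, 0.059]
tool_rot: [-2.174, -2.264, -0.009]
contact_force: [2.7, 13.0, 4.3]
opening: -0.0
```

```bash
python3 pin.py 2
```

```text
t 21.4 tcp [0.6155 0.0033 0.059 ] F [ 2.2084 11.4476  4.4643]
pin [387.5239 154.4619 814.    ] sd [0.0035 0.0008 5.    ] dir [ 0.4429 -0.8966] 0.822847963815114 radial 33.15535931068189
```

carry_out:
  series:
    - [0.002, -0.06, 0, 0, 0, 0, 0]
    - [0.002, -0.06, 0, 0, 0, 0, 0]
    - [0, 0, 0, 0, 0, 0, 0]

```text
t: 21.7
tool_pos: [0.6156, 0.0006, 0.059]
tool_rot: [-2.174, -2.264, -0.009]
contact_force: [2.2, 12.2, 4.4]
opening: -0.0001
```

```bash
python3 pin.py 2
```

```text
t 21.8 tcp [0.6156 0.0006 0.059 ] F [ 1.4457 12.134   4.5886]
pin [387.6707 154.295  874.5   ] sd [0.0094 0.0003 2.5   ] dir [ 0.4429 -0.8966] 0.822847963815114 radial 33.369986517520324
```

carry_out:
  series:
    - [0.001, -0.04, 0, 0, 0, 0, 0]
    - [0, 0, 0, 0, 0, 0, 0]
    - [0, 0, 0, 0, 0, 0, 0]

```text
t: 22.1
tool_pos: [0.6156, -0.0002, 0.059]
tool_rot: [-2.174, -2.264, -0.009]
contact_force: [1.9, 12.3, 3.2]
opening: 0.0002
```

```bash
python3 pin.py 2
```

```text
t 22.2 tcp [ 0.6156 -0.0002  0.059 ] F [ 3.1422 13.5082  3.6435]
pin [387.6492 154.2348 888.    ] sd [0.0033 0.0005 4.    ] dir [ 0.4429 -0.8966] 0.822847963815114 radial 33.414460260866434
```

carry_out:
  series:
    - [0, 0.2, 0, 0, 0, 0, 0]
    - [0, 0.5, 0, 0, 0, 0, 0]
    - [0, 0.8, 0, 0, 0, 0, 0]
    - [0, 0, 0.5, 0, 0, 0, 0]
    - [0, 0, 1, 0, 0, 0, 0]
    - [0, 0, 1, 0, 0, 0, 0]
    - [0, 0, 1, 0, 0, 0, 0]
    - [0, 0, 1, 0, 0, 0, 0]
    - [-1, 0, 1, 0, 0, 0, 0]
    - [-1, 0, 0, 0, 0, 0, 0]
    - [-1, 0, 0, 0, 0, 0, 0]
    - [-1, 0, 0, 0, 0, 0, 0]

```text
t: 23.4
tool_pos: [0.5136, 0.0331, 0.1961]
tool_rot: [2.176, 2.264, -0.001]
contact_force: [0.2, 0.5, -0.5]
opening: -0.0002
```

```bash
python3 pin.py 2; python3 st.py 9 1;python3 - <<'E'
import cv2
a=cv2.imread('pics/p9.png')[130:280,240:400]; cv2.imwrite('pics/p9z.png',cv2.resize(a,None,fx=4,fy=4,interpolation=cv2.INTER_CUBIC))
from h import *
it=snap('top','pt9.png');a=it['frame'][135:235,230:390]; cv2.imwrite('pics/pt9z.png',cv2.resize(a,None,fx=5,fy=5,interpolation=cv2.INTER_CUBIC))
E
```

```text
t 23.5 tcp [0.5126 0.0334 0.1957] F [-0.0412  0.5221  0.5937]
pin [387.6414 154.2362 878.5   ] sd [0.0024 0.0001 2.5   ] dir [ 0.4429 -0.8966] 0.822847963815114 radial 33.40977090857003
23.55 [0.5139 0.0334 0.1959] [-0.3652  1.2747  0.2511] [0. 0. 0.]
```

View pics/p9z.png

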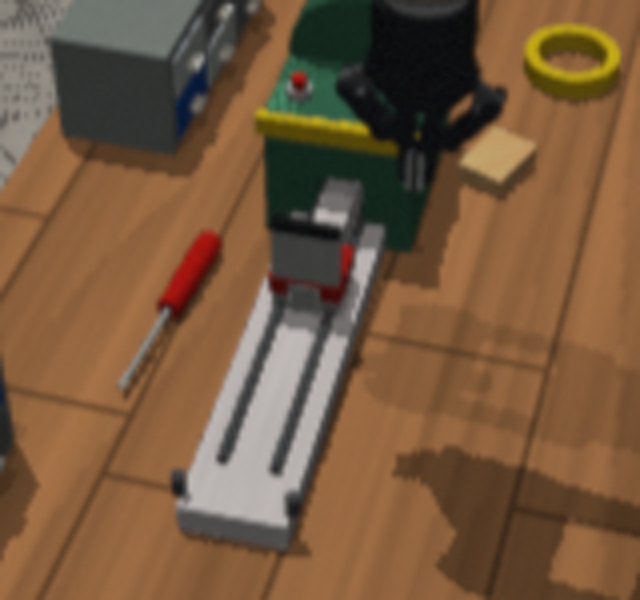

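View pics/pt9z.png

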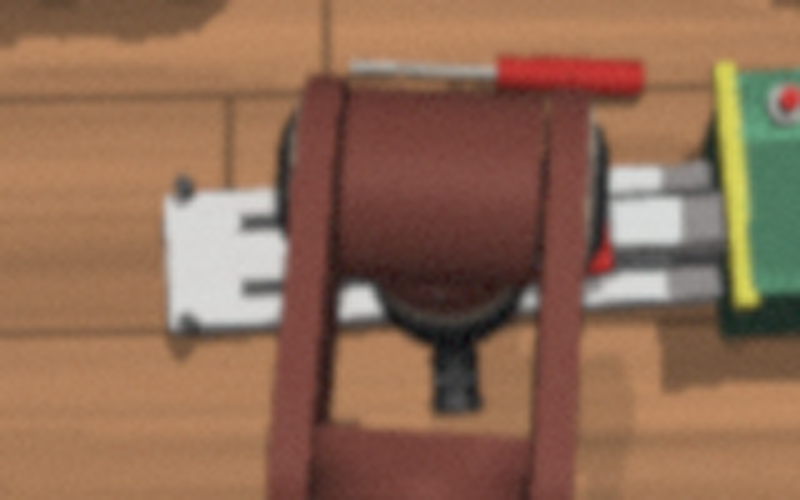

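Run:
```python
from meas import *
im=ctrl.get_image('side')
a=proj(im,(.665,-.168,.153));b=proj(im,(.665,-.168,.163));print(a,b)
for fn in ('s1','s2','p9'):
    f=cv2.imread('pics/%s.png'%fn).astype(float)[143:156,308:322]
    w=np.clip(f[...,2]-np.maximum(f[...,1],f[...,0])-15,0,None)
    print(fn,w.sum(1).round(),w.sum(), (w.sum(1)*np.arange(143,156)).sum()/w.sum())
```

```text
[315.0931 150.6556] [315.0726 148.3787]
s1 [129. 110.  93.  76.  60.  57.  91. 309. 282.  83.   0.   0.   0.] 1290.0 148.24108527131784
s2 [129. 110.  93.  74.  61.  55.  89. 305. 277.  79.   0.   0.   0.] 1272.0 148.21462264150944
p9 [129. 111.  94.  77.  59. 224. 376. 264. 118.  32.   0.   0.   0.] 1484.0 147.86657681940702
```

```bash
python3 pin.py 1; python3 -c "
from station import ctrl
print(ctrl.finish_job())"
```

```text
t 23.75 tcp [0.5153 0.0336 0.1956] F [ 0.8304 -0.0892 -0.015 ]
pin [387.6697 154.2301 878.    ] sd [0. 0. 0.] dir [ 0.4429 -0.8966] 0.822847963815114 radial 33.42778488493505
the job is handed in; nothing more can be done
None
```

The bar is in the feed track, pushed by the carriage onto the hidden stop, with the tell-tale about 6–7 mm up. I handed the job in at about 23.8 s, and it reports no verdict.

- **Placing:** I gripped the bar and laid it between the lips. It looked straight and centred to within about 1 mm in the pictures. I then pushed the carriage plate with shut fingers in small steps.
- **Stop contact:** The push force rose from about 9 to 12 N as the pin began to move. I pushed about 6 mm further and backed off.
- **Last checks:** The top camera suggested about 6 mm of rise. The side camera, from before-and-after pin profiles, suggested about 6.5 mm. The pin kept its height after the arm let go, and the arm was clear of everything.
- **Not checked directly:** I did not see the carriage nose against the bar's end in the final pictures. I infer it because the carriage was still driving the bar when the pin rose, and the spring holds the bar against it.
- **Disagreements:** The fingertips were about 35 mm higher than the reported tool position, so my first grasp closed in the air above the bar. It touched nothing, and I corrected every later height for it. The side camera's marks for the bar, carriage face and plate were off by up to 20 mm, so I relied on edges I measured in the pictures.

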